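# Evacuate a vacuum food box with the hand pump

## Task

Vacuum-seal the food in the rectangular glass box: first turn the vent knob on its lid clockwise until it is fully shut, then lift the hand vacuum pump out of its charging dock, set its soft nozzle squarely over the round valve on that same lid and press lightly, so that the nozzle sits flat on the lid all round and is squeezed about half way. Finish while holding the pump there, upright and pressed, because the pump runs only as long as it is held; don't shove or tip the box, and leave the round canister and the other things where they stand.

Things in the scene. Friction and masses are not known exactly. Their poses are not given: they have to be found in the camera images.
- box: Rectangular glass food box with a white lid, holding a tomato and a lemon; loose, about 0.9 kg. 190 mm long (its own x axis) by 126 mm wide, flat lid top at z = 80 mm. Origin: centre of its underside; z up. The valve lies on the lid toward +x, the vent knob toward -x.
- port (a point): Centre of the round valve on the box's lid, at lid-top level, 48 mm from the box's centre along its +x: a grey disc of 35 mm diameter flush with the lid with a small black domed button (14 mm across, 5 mm high) in its middle. The nozzle goes over the button on to the disc. Axes as the box's.
- vent (a joint): Vent knob of the box, rad: 0 = shut (against its stop, bar in line with the box's long axis, its white line pointing to the valve), up to 1.5 = wide open. Starts 0.7 to 1.3 open. Clockwise seen from above closes it; slight friction (0.04 N m), stays where it is left.
- vent_grip (a point): Middle of the vent knob's finger bar, on the knob's vertical axis, 96 mm above the box's underside, 42 mm from the box's centre along its -x. Bar: grey, 40 mm long, 11 mm wide, upper 17 mm free to grip (top 105 mm above the box's underside), on a round skirt 40 mm across. This point's x axis runs along the bar toward its white line and turns with it.
- pump: Hand-held vacuum pump, loose, about 0.25 kg, standing upright, nozzle down, in the dock. White round barrel of 40 mm diameter, 165 mm from nozzle lip to top; grey collar of 44 mm diameter from 28 to 40 mm. Origin: centre of the lip of the relaxed nozzle; z up along the barrel. Grip the barrel from above, 100 to 150 mm above the origin, any yaw.
- nozzle (a joint): How far the pump's soft black nozzle is squeezed in, m: 0 relaxed, 0.010 bottomed. A spring: 0.8 N to begin, plus 0.4 N per mm (2.8 N at half way).
- lip (a point): Centre of the nozzle's lip on the pump's axis; it moves with the nozzle (coincides with the pump's origin when relaxed). The lip is a ring of 30 mm outer and 24 mm inner diameter.
- dock: White charging dock of the pump, fixed: foot 88 mm across, cup 60 mm across and 50 mm high with a 48 mm bore. The pump's collar rests on a seat in it, with the nozzle lip 6 mm above the worktop; lift straight up by 50 mm or more to clear it. Origin: centre of its underside.
- canister: Round glass canister with a white lid, an orange in it, already sealed: leave it alone. 112 mm across, 107 mm high, with a valve and a knob like the box's (knob top 132 mm). Loose. Origin: centre of its underside.
- tin: Bystander: small food tin with a tomato label, 75 mm across, 58 mm high. Origin: centre of its underside.
- salt: Bystander: salt shaker, 44 mm across, 90 mm high. Origin: centre of its underside.
- garlic_bulb: Bystander: garlic bulb, 56 mm. Origin: centre of its underside.
Mind the look-alikes: they are no part of the job. What is shaped like the pump but purple is not meant.

How it is judged:
On the way, in this order (a step that is already met when the one before it is completed fails the run):
1. the box's vent knob is turned fully shut (value of joint vent below 0.1 rad), for 0.2 s.
2. the pump is held clear of its dock, nothing but the fingers carrying it (height (world z) of pump above 0.055 m and contact force between pump and dock below 0.05 N and contact force between pump and box below 0.05 N and contact force between pump and the fingers above 1 N), for 0.2 s.
At the end, for the whole second after the job is handed in: Vent within 0.1 rad of shut; pump in the fingers, square to the lid (0.1 rad), nozzle lip flat on it (within 2.5 mm) and centred on the valve (5 mm), squeezed 2.5 to 8.5 mm, pushing on the box with 1.2 to 8 N; pump still, off its dock, box level (value of joint vent below 0.1 rad and horizontal distance between lip and port below 0.005 m and z of lip in the frame of port below 0.0025 m and angle between the z axis of pump and the z axis of box, either way round below 0.1 rad and value of joint nozzle between 0.0025 and 0.0085 m and contact force between pump and box between 1.2 and 8 N and contact force between pump and the fingers above 1 N and contact force between pump and dock below 0.05 N and linear speed of pump below 0.02 m/s and angle between box's own z axis and vertical below 0.05 rad); the arm keeps its last pose, push and grip.
It fails at once if the pump pushes on the box with more than 20 N (contact force between pump and box above 20 N).
It fails at once if the box is shoved more than 50 mm or tipped (distance of box from where it was at the start of the episode above 0.05 m or angle between box's own z axis and vertical above 0.15 rad).
It fails at once if the round canister or a bystander is disturbed (25 mm) (distance of any of canister, tin, salt, garlic_bulb from where it was at the start of the episode above 0.025 m).
It also fails if it takes over 59 s, if anything falls off the work surface, if the arm or the gripper's body presses on something with over 40 N, if the wrist force passes 120 N, or if a joint passes its speed limit or range.

## Robot

A 6-joint arm with a two-finger parallel gripper is mounted at the origin on a cart in front of the work surface, level with it; the furniture and walls round the work are solid. World frame = base frame: x ahead of the robot, y to its left, z up, the work surface at z = 0. Lengths are in m, angles in rad, forces in N, time in s.
With the tool pointing down it reaches from about 0.35 to 0.975 m from the base axis. Payload 4.9 kg.
Tool frame: the origin (TCP) lies at the very end of the fingers, on their centre line; the grasp point (between the pads) lies 19 mm behind it; z points along the fingers, y is the line along which they close (so a half turn about z gives the same grasp; the last joint's range is limited). The gripper opens to 85 mm and grips with 20 to 120 N. Pads are 22 mm wide; open, the fingers measure 114 mm over their backs; the gripper's body (76 mm by 85 mm) begins 54 mm behind the grasp point. The pads swing forward as they close: fully open they stand 13 mm farther back than shut.
Start: joints at [-1.426, 0.053, 1.613, -0, 1.476, -0.119], TCP at [0.163, -0.603, 0.231] pointing down, gripper open.
Joint ranges: [-3.01, 3.01], [-1.01, 2.22], [0.06, 2.58], [-1.02, 4.17], [0.09, 2.62], [-3.14, 3.14]. Speed limits (rad/s): [2.57, 2.57, 3.14, 3.14, 3.14, 3.14].

## Interface

Orientations are given as a unit quaternion [w, x, y, z].
In Python, from plant import * gives the robot as it stands.
- The arm moves only by the tool jog_arm, never from a script. Its argument "moves" is a list that holds one entry, the list of rows, each a list of 7 numbers: the finger opening in cm, from 0 to 8.54, then the shift along the tool's x, y, z in cm, then the turn, a rotation vector about the tool's x, y, z in rad. A call has 1 to 20 rows; each row shifts and turns the commanded pose from where the row before left it, along the tool's axes as they then stand; what a row does not reach is not made up. A row lasts 1/12 s, in which the tool goes at most 41.7 mm and 7.16 degrees, less where a joint would pass 70% of its speed; a pose out of reach is approached as far as the arm can. A call is refused whole if a number of a shift passes 4.17 or a number of a turn 0.125, either way. A call with a gripper value outside its range is refused whole. The fingers move at their own pace and stop on an object; the grip force is fixed at half the most. Time passes only in rows, so rows that do not move let the fingers close. It gives the time, the measured TCP pose, the force, the opening and the grip force at its end, in the units of the state.
- state(): the state, without advancing time (a new reading comes with each control period).
- grab_frame(name): name is "scene" or "top" or "wrist"; returns a dict with "color" (384x512x3 uint8, blue, green, red), "depth" (384x512 float32, m along the optical axis (not along the pixel's ray), 0 where there is no reading), "fx", "fy", "cx", "cy" (pixels), "R" (3x3) and "t" (3): a world point X has camera coordinates R X + t. Camera axes: x right, y down, z forward; pixel columns grow to the right and rows downward; lengths in m; the calibration is good to about 2 mm. A picture is of the moment at which its call begins.
- job_done(): hands the job in; it is judged then, once.
Trained networks look in a picture, given as the dict that the camera call returned (one of the last four; its "shot" number tells which), for a name from the list of things; names that differ only in an ending like _2 or _b are one class to them, and where a whole thing is asked for, a point or a joint stands for the part that bears it (a point fixed in the world has none). Each returns a list of dicts, best first, with "p" (0 to 1); they miss things now and then, are a little off and sometimes report something else, mostly with a low value. They report only what shows in the picture. A call takes as long as a camera call. They do not tell look-alikes from the thing itself.
- recognise(name, picture): "rect" ([centre column, centre row, width, height] in pixels, round what is visible of it).
- regions_of(name, picture): "pixels" (384x512 bool, what is visible of it) and "rect" ([centre column, centre row, width, height] in pixels, round what is visible of it).
The state is a dict: "time": time; "joint_pos": joint angles; "joint_vel": joint speeds; "joint_efforts": joint torques, N m; "tool_pos": TCP position; "tool_rot": TCP orientation; "contact_force": force on the tool from outside, world axes, zero at the start; "ft_torque": the same for the moment, N m; "gripper_width": opening from 0.0 (shut) to 1.0 (fully open); "grasp_force": force on a finger pad.
Only numpy, scipy, OpenCV 4.12 (cv2) and the standard library are available. Lean on these libraries where they do the work, as an engineer would, in place of code of your own. Each camera call takes 0.05 s, during which the arm holds its last target. There are 200 camera calls.

## Working session

There is one attempt and no reset: what is moved stays moved. The work goes in short steps, Python scripts to look and compute and a tool call to move; the robot and the scene stay as the last step left them, time stands still between calls to the robot, and variables do not carry over. Pictures are saved under pics/ and viewed, at most 10 in all, crops included, and the job is handed in when it is done.

Besides the shell and the picture viewer there is one more tool, called after "Emit:" as a command line: name --argument value ..., lists and objects as JSON in quotes. jog_arm: Moves the arm, as the interface text tells. Its arguments: {"type":"object","properties":{"moves":{"type":"array"}},"required":["moves"]}

```bash
mkdir -p pics; cat > h.py <<'E'
from plant import *
import numpy as np, cv2
from scipy.spatial.transform import Rotation as Ro
def pts(f,mask):
    v,u=np.nonzero(mask&(f["depth"]>0)); d=f["depth"][v,u]
    c=np.stack([(u-f["cx"])/f["fx"]*d,(v-f["cy"])/f["fy"]*d,d],1)
    return (c-f["t"])@np.asarray(f["R"]),u,v
def proj(f,X):
    c=np.asarray(f["R"])@np.asarray(X)+f["t"]; return c[0]/c[2]*f["fx"]+f["cx"],c[1]/c[2]*f["fy"]+f["cy"]
E
python3 - <<'E'
from h import *
s=state();print(s["tool_pos"],s["tool_rot"],s["time"])
for n in("scene","top"):
    f=grab_frame(n);cv2.imwrite(f"pics/{n}0.png",f["color"])
    for k in("box","vent","port","pump","dock","canister","tin","salt","garlic_bulb"):
        for r in regions_of(k,f)[:3]:
            if r["p"]<.25: continue
            P,u,v=pts(f,r["pixels"])
            print(n,k,round(r["p"],2),np.round(r["rect"]),"med",np.round(np.median(P,0),3),"lo",np.round(np.percentile(P,2,0),3),"hi",np.round(np.percentile(P,98,0),3)) if len(P) else 0
E
```

```text
[ 0.16288321 -0.6027518   0.23005315] [-1.04424876e-03  9.91310368e-01  1.31539589e-01 -2.25768595e-05] 0.0
scene box 0.65 [193. 276.  91.  68.] med [0.531 0.223 0.078] lo [0.444 0.128 0.003] hi [0.632 0.288 0.093]
scene box 0.47 [184. 216.  30.  35.] med [0.702 0.064 0.051] lo [0.678 0.019 0.003] hi [0.748 0.088 0.057]
scene vent 0.77 [175. 259.  18.  16.] med [0.578 0.223 0.092] lo [0.564 0.203 0.083] hi [0.589 0.239 0.105]
scene port 0.8 [194. 275.  98.  72.] med [0.531 0.223 0.078] lo [0.444 0.127 0.004] hi [0.633 0.288 0.093]
scene pump 0.85 [330. 153.  17.  46.] med [ 0.469 -0.316  0.117] lo [ 0.455 -0.336  0.049] hi [ 0.49  -0.309  0.171]
scene pump 0.72 [350. 144.  21.  54.] med [ 0.452 -0.43   0.096] lo [ 0.437 -0.456  0.002] hi [ 0.475 -0.422  0.165]
scene pump 0.71 [293. 155.  13.  52.] med [ 0.581 -0.285  0.101] lo [ 0.568 -0.308  0.006] hi [ 0.604 -0.277  0.165]
scene dock 0.69 [328. 180.  28.  17.] med [ 0.461 -0.308  0.016] lo [ 0.435 -0.355  0.001] hi [ 0.509 -0.291  0.049]
scene canister 0.81 [278. 221.  44.  61.] med [ 0.467 -0.017  0.097] lo [ 0.432 -0.091 -0.   ] 
[... 911 characters left out ...]
.279  0.169]
top pump 0.65 [370. 239.  27.  19.] med [ 0.453 -0.432  0.144] lo [ 0.436 -0.507 -0.002] hi [ 0.473 -0.423  0.169]
top dock 0.67 [325. 235.  24.  22.] med [ 0.463 -0.312  0.01 ] lo [ 0.434 -0.357  0.   ] hi [ 0.51  -0.289  0.053]
top canister 0.88 [236. 232.  35.  37.] med [ 0.48  -0.046  0.108] lo [ 0.432 -0.094  0.103] hi [0.528 0.003 0.131]
top tin 0.58 [210. 161.  22.  23.] med [0.708 0.05  0.054] lo [0.676 0.017 0.011] hi [0.745 0.083 0.06 ]
top salt 0.58 [260. 156.  15.  18.] med [ 0.725 -0.109  0.062] lo [ 0.714 -0.129 -0.001] hi [ 0.745 -0.09   0.091]
top garlic_bulb 0.78 [294. 162.  13.  16.] med [ 0.717 -0.228  0.037] lo [ 0.697 -0.253  0.006] hi [ 0.745 -0.206  0.05 ]
```

```bash
python3 - <<'E'
import cv2,numpy as np
a=cv2.imread("pics/top0.png");b=cv2.imread("pics/scene0.png")
A=cv2.resize(a[140:260,110:410],None,fx=2.6,fy=2.6,interpolation=2);B=cv2.resize(b[110:320,120:390],None,fx=1.35,fy=1.35)
B=cv2.copyMakeBorder(B,0,0,0,A.shape[1]-B.shape[1],0)
C=np.vstack([A,B]);C=C[:600];cv2.imwrite("pics/v1.png",C);print(C.shape)
E
```

```text
(596, 780, 3)
```

View pics/v1.png

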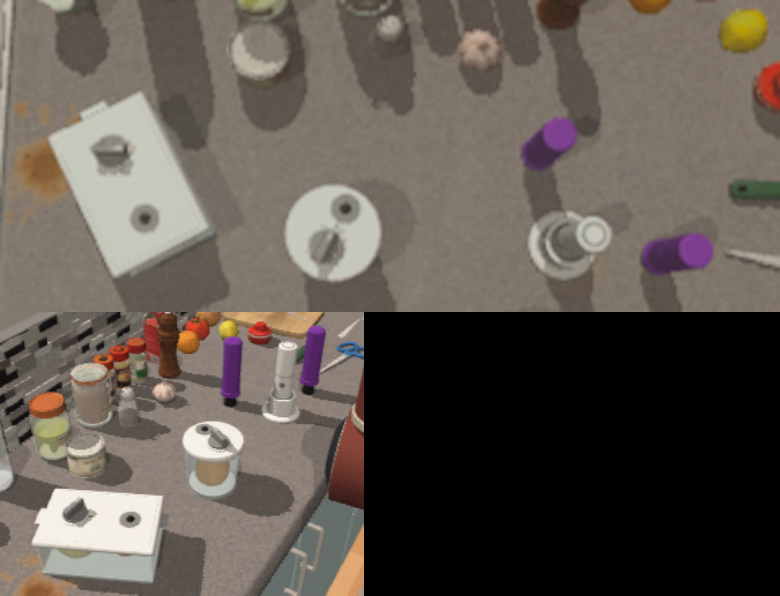

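```bash
cat >> h.py <<'E'
def boxfit(fs):
    """lid axis, knob, valve from depth + colour, list of frames"""
    for f in fs:
        P,u,v=pts(f,np.ones(f["depth"].shape,bool))
        m=(abs(P[:,0]-.54)<.16)&(abs(P[:,1]-.2)<.14)
        P,u,v=P[m],u[m],v[m]
        lid=P[abs(P[:,2]-.08)<.005]
        r=cv2.minAreaRect(lid[:,:2].astype(np.float32)*1000);print("rect",np.round(r[0],1),np.round(r[1],1),round(r[2],2))
        k=P[P[:,2]>.098]
        if len(k)>5:
            c=k[:,:2].mean(0);w,V=np.linalg.eigh(np.cov((k[:,:2]-c).T));print("bar",len(k),c.round(4),"ang",round(np.degrees(np.arctan2(V[1,1],V[0,1])),1),"sd",np.sqrt(w).round(4))
        col=f["color"][v,u].astype(int).sum(1)
        d=P[(col<300)&(abs(P[:,2]-.082)<.006)]
        if len(d): print("dark on lid",len(d),np.median(d,0).round(4))
E
python3 - <<'E'
from h import *
f=grab_frame("top");boxfit([f,grab_frame("scene")])
for n,(u0,v0) in dict(knob=(152.3,197.7),valve=(165.8,223.5)).items():
    m=np.zeros((384,512),bool);m[int(v0)-1:int(v0)+3,int(u0)-1:int(u0)+3]=1
    print(n,pts(f,m)[0].mean(0).round(4))
# pump top
P,_,_=pts(f,np.ones((384,512),bool));q=P[(abs(P[:,0]-.47)<.04)&(abs(P[:,1]+.32)<.04)&(P[:,2]>.16)]
print("pump",cv2.minEnclosingCircle(q[:,:2].astype(np.float32)),np.median(q[:,2]),q.mean(0))
s=state();print(s["tool_pos"],s["tool_rot"],s["time"],s["gripper_width"])
E
```

```text
rect [547.5 201.8] [197.9 125.7] 27.34
bar 10004 [0.6661 0.1773] ang 89.5 sd [0.0206 0.0666]
dark on lid 26 [0.5078 0.181  0.0849]
rect [548.6 202.3] [197.4 125.8] 27.15
bar 86 [0.5809 0.2205] ang 87.4 sd [0.0032 0.0116]
dark on lid 110 [0.5685 0.2153 0.0853]
knob [0.5799 0.2132 0.1043]
valve [0.5028 0.1761 0.0824]
pump ((0.4730263650417328, -0.33028504252433777), 0.020037420094013214) 0.17107525012401592 [ 0.47237536 -0.32908292  0.17063612]
[ 0.16296772 -0.60336674  0.2313019 ] [-3.72175971e-06  9.91310653e-01  1.31541589e-01 -7.15530671e-06] 1.1 1.000712670052174
```

Emit:
jog_arm --moves '[[[8.54,2.47,-2.74,0,0,0,0],[8.54,2.47,-2.74,0,0,0,0],[8.54,2.47,-2.74,0,0,0,0],[8.54,2.47,-2.74,0,0,0,0],[8.54,2.47,-2.74,0,0,0,0],[8.54,2.47,-2.74,0,0,0,0],[8.54,2.47,-2.74,0,0,0,0],[8.54,2.47,-2.74,0,0,0,0],[8.54,2.47,-2.74,0,0,0,0],[8.54,2.47,-2.74,0,0,0,0],[8.54,2.47,-2.74,0,0,0,0],[8.54,2.47,-2.74,0,0,0,0],[8.54,2.47,-2.74,0,0,0,0],[8.54,2.47,-2.74,0,0,0,0],[8.54,2.47,-2.74,0,0,0,0],[8.54,2.47,-2.74,0,0,0,0],[8.54,2.47,-2.74,0,0,0,0],[8.54,2.47,-2.74,0,0,0,0],[8.54,2.47,-2.74,0,0,0,0],[8.54,2.47,-2.74,0,0,0,0]]]'

```text
time: 2.77
tool_pos: [0.4975, 0.0565, 0.2316]
tool_rot: [0.0, 0.991, 0.132, 0.0]
contact_force: [-0.0, -1.4, 0.5]
gripper_width: 0.998
grasp_force: 0.0
```

Emit:
jog_arm --moves '[[[5,2.47,-2.74,0,0,0,0],[5,2.47,-2.74,0,0,0,0],[5,2.47,-2.74,0,0,0,0],[5,2.47,-2.74,0,0,0,0],[5,2.47,-2.74,0,0,0,0],[5,0,0,0,0,0,-0.12],[5,0,0,0,0,0,-0.12],[5,0,0,0,0,0,-0.12],[5,0,0,0,0,0,-0.12],[5,0,0,0,0,0,-0.12],[5,0,0,0,0,0,-0.12],[5,0,0,0,0,0,-0.12],[5,0,0,0,0,0,-0.12],[5,0,0,0,0,0,-0.12],[5,0,0,0,0,0,-0.12],[5,0,0,0,0,0,-0.07],[5,0,0,0,0,0,0]]]'

```text
time: 4.18
tool_pos: [0.5805, 0.219, 0.2313]
tool_rot: [-0.0, 0.72, 0.694, 0.0]
contact_force: [-0.4, -0.2, 0.1]
gripper_width: 0.588
grasp_force: 0.0
```

```bash
python3 - <<'E'
from h import *
f=grab_frame("wrist");cv2.imwrite("pics/w1.png",f["color"])
s=state();print(s["tool_pos"],s["tool_rot"],s["time"],s["gripper_width"],s["joint_pos"])
boxfit([f])
for k in("vent","port"):
  for r in recognise(k,f)[:2]: print(k,r)
for X in([.581,.2195,.105],[.5013,.178,.082]): print(proj(f,X))
E
```

```text
[0.58046878 0.21896564 0.23131516] [-1.34616689e-05  7.20605227e-01  6.93345589e-01 -1.82722165e-05] 4.2333 0.5864236188810055 [2.40826898e-01 4.20021445e-02 1.62393950e+00 4.99012051e-06
 1.47569613e+00 2.79379761e-01]
rect [550.3 201.3] [198.  125.1] 27.49
bar 32522 [0.5807 0.2273] ang 177.9 sd [0.0071 0.039 ]
dark on lid 463 [0.5683 0.2116 0.0869]
vent {'rect': [259.0, 179.7, 41.8, 53.2], 'p': 0.61}
port {'rect': [219.4, 178.9, 237.4, 183.4], 'p': 0.97}
(np.float64(256.2926277438977), np.float64(181.79295298039767))
(np.float64(173.817130767095), np.float64(219.89784788587139))
```

View pics/w1.png

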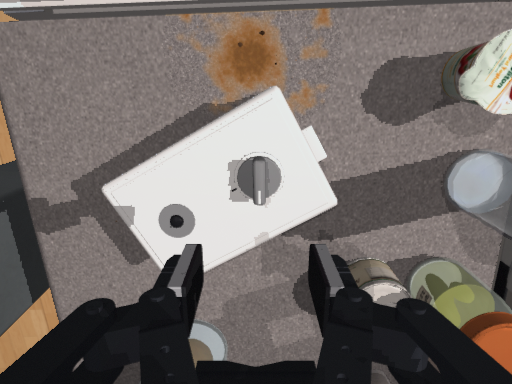

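Emit:
jog_arm --moves '[[[5,0,0.2,3.4,0,0,0],[5,0,0,3.4,0,0,0],[5,0,0,3.4,0,0,0],[5,0,0,2.5,0,0,0],[5,0,0,1.0,0,0,0],[5,0,0,0,0,0,0],[0,0,0,0,0,0,0],[0,0,0,0,0,0,0],[0,0,0,0,0,0,0],[0,0,0,0,0,0,0],[0,0,0,0,0,0,0],[0,0,0,0,0,0,0]]]'

```text
time: 5.33
tool_pos: [0.5838, 0.2194, 0.0975]
tool_rot: [0.001, 0.72, 0.694, 0.002]
contact_force: [-3.2, 0.5, 6.5]
gripper_width: 0.105
grasp_force: 60.0
```

Emit:
jog_arm --moves '[[[0,0,0,-0.2,0,0,0.05],[0,0,0,0,0,0,0.1],[0,0,0,0,0,0,0.1],[0,0,0,0,0,0,0.1],[0,0,0,0,0,0,0.1],[0,0,0,0,0,0,0.1],[0,0,0,0,0,0,0.1],[0,0,0,0,0,0,0.1],[0,0,0,0,0,0,0.1],[0,0,0,0,0,0,0.1],[0,0,0,0,0,0,0.1],[0,0,0,0,0,0,0.05],[0,0,0,0,0,0,0]]]'

```text
time: 6.42
tool_pos: [0.5837, 0.2185, 0.0975]
tool_rot: [0.001, 0.977, 0.215, 0.002]
contact_force: [2.7, -1.5, -0.4]
gripper_width: 0.102
grasp_force: 59.2
```

```bash
python3 - <<'E'
from h import *
s=state();print(s["tool_pos"],s["tool_rot"],s["time"],s["contact_force"],s["ft_torque"])
q=s["tool_rot"];R=Ro.from_quat([q[1],q[2],q[3],q[0]]).as_matrix();print("yaw x",np.degrees(np.arctan2(R[1,0],R[0,0])))
f=grab_frame("scene");boxfit([f,grab_frame("top")])
E
```

```text
[0.58370715 0.2185466  0.09750926] [6.92003741e-04 9.76599454e-01 2.15059651e-01 1.54055756e-03] 6.4167 [ 2.70447792 -1.45118193 -0.40236418] [-0.33650254 -0.35617637  0.15510844]
yaw x 24.838246246064106
rect [545.2 201.4] [191.8 127.3] 25.59
bar 11337 [0.5039 0.2353] ang -170.1 sd [0.0285 0.0662]
dark on lid 139 [0.502  0.188  0.0812]
rect [542.3 200.4] [190.  125.6] 25.59
bar 16417 [0.6008 0.1822] ang 179.5 sd [0.058  0.0938]
dark on lid 35 [0.504  0.1845 0.0837]
```

Emit:
jog_arm --moves '[[[6,0,0,0,0,0,0],[6,0,0,0,0,0,0],[6,0,0,0,0,0,0],[6,0,0,-2,0,0,0],[8.54,0,0,-4,0,0,0],[8.54,0,0,-4,0,0,0],[8.54,0,0,-4,0,0,0],[8.54,0,0,-1,0,0,0],[8.54,0,0,0,0,0,0]]]'

```text
time: 7.27
tool_pos: [0.5848, 0.2198, 0.2526]
tool_rot: [-0.0, 0.977, 0.215, 0.005]
contact_force: [-0.3, -0.1, 0.9]
gripper_width: 0.997
grasp_force: 0.0
```

```bash
python3 - <<'E'
from h import *
f=grab_frame("wrist");cv2.imwrite("pics/w2.png",f["color"])
s=state();print(s["tool_pos"],s["tool_rot"],s["time"],s["gripper_width"],s["joint_pos"])
boxfit([f])
E
```

```text
[0.58336185 0.21937657 0.24882277] [-2.46143185e-04  9.76524014e-01  2.15397315e-01  2.18748041e-03] 7.3167 0.9997079401642007 [2.40182317e-01 3.59721257e-02 1.60097075e+00 3.92150591e-04
 1.50026462e+00 1.37675344e+00]
rect [549.3 201.5] [198.3 125.7] 25.75
bar 29221 [0.5924 0.2228] ang 114.9 sd [0.0063 0.0467]
dark on lid 200 [0.505  0.1814 0.0841]
```

View pics/w2.png

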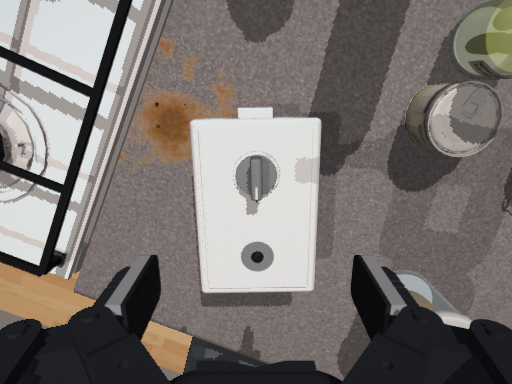

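Emit:
jog_arm --moves '[[[8.54,-2.36,3.23,0,0,0,0],[8.54,-2.36,3.23,0,0,0,0],[8.54,-2.36,3.23,0,0,0,0],[8.54,-2.36,3.23,0,0,0,0],[8.54,-2.36,3.23,0,0,0,0],[8.54,-2.36,3.23,0,0,0,0],[8.54,-2.36,3.23,0,0,0,0],[8.54,-2.36,3.23,0,0,0,0],[8.54,-2.36,3.23,0,0,0,0],[8.54,-2.36,3.23,0,0,0,0],[8.54,-2.36,3.23,0,0,0,0],[8.54,-2.36,3.23,0,0,0,0],[8.54,-2.36,3.23,0,0,0,0],[8.54,-2.36,3.23,0,0,0,0],[8.54,0,0,0,0,0,0],[8.54,0,0,0,0,0,0]]]'

```text
time: 8.65
tool_pos: [0.4711, -0.331, 0.2429]
tool_rot: [-0.002, 0.977, 0.214, -0.001]
contact_force: [0.9, -0.2, -0.5]
gripper_width: 0.998
grasp_force: 0.0
```

```bash
python3 - <<'E'
from h import *
s=state();print(s["tool_pos"],s["tool_rot"],s["time"])
fs=[grab_frame(n) for n in("wrist","top")];cv2.imwrite("pics/w3.png",fs[0]["color"])
for f in fs:
    P,_,_=pts(f,np.ones((384,512),bool));q=P[(abs(P[:,0]-.472)<.04)&(abs(P[:,1]+.325)<.04)&(abs(P[:,2]-.17)<.008)]
    if len(q)>5: print(len(q),cv2.minEnclosingCircle(q[:,:2].astype(np.float32)),np.median(q[:,2]),q.mean(0))
    boxfit([f])
E
```

```text
[ 0.47113137 -0.33100297  0.24288194] [-0.00246851  0.97693307  0.21352667 -0.00143191] 8.65
2455 ((0.4752677381038666, -0.332765132188797), 0.020104635506868362) 0.1710481464659335 [ 0.47717533 -0.33168792  0.17066024]
rect [0. 0.] [0. 0.] 0.0
rect [546.4 202.4] [198.  125.9] 25.61
bar 9983 [0.6661 0.1773] ang 89.5 sd [0.0205 0.0666]
dark on lid 11 [0.5011 0.1778 0.0828]
```

View pics/w3.png

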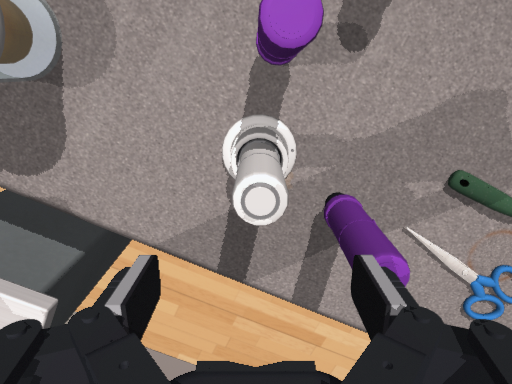

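Emit:
jog_arm --moves '[[[7.5,0.2,0.15,3,0,0,0],[7.5,0,0,3,0,0,0],[7.5,0,0,3,0,0,0],[7.5,0,0,2.5,0,0,0],[7.5,0,0,1.3,0,0,0],[7.5,0,0,0,0,0,0],[7.5,0,0,0,0,0,0],[7.5,0,0,0,0,0,0]]]'

```text
time: 9.42
tool_pos: [0.4764, -0.3311, 0.1203]
tool_rot: [0.001, 0.976, 0.216, 0.001]
contact_force: [-1.1, 0.7, 0.5]
gripper_width: 0.873
grasp_force: 0.0
```

Emit:
jog_arm --moves '[[[7,-0.15,0.05,0.2,0,0,0],[0,0,0,0,0,0,0],[0,0,0,0,0,0,0],[0,0,0,0,0,0,0],[0,0,0,0,0,0,0],[0,0,0,0,0,0,0],[0,0,0,0,0,0,0]]]'

```text
time: 10.0
tool_pos: [0.4747, -0.3326, 0.1176]
tool_rot: [0.001, 0.977, 0.215, 0.001]
contact_force: [0.3, -0.4, 6.2]
gripper_width: 0.458
grasp_force: 60.6
```

Emit:
jog_arm --moves '[[[0,0,0,-1,0,0,0],[0,0,0,-2,0,0,0],[0,0,0,-2,0,0,0],[0,0,0,-2,0,0,0],[0,0,0,-2,0,0,0],[0,0,0,-3,0,0,0],[0,0,0,-3,0,0,0],[0,0,0,-2,0,0,0],[0,0,0,0,0,0,0],[0,0,0,0,0,0,0],[0,0,0,0,0,0,0],[0,0,0,0,0,0,0]]]'

```text
time: 11.0
tool_pos: [0.473, -0.331, 0.2829]
tool_rot: [-0.002, 0.977, 0.215, -0.002]
contact_force: [-1.2, -0.3, -2.2]
gripper_width: 0.454
grasp_force: 62.4
```

```bash
python3 - <<'E'
from h import *
s=state();print(s["tool_pos"],s["tool_rot"],s["time"],s["contact_force"],s["gripper_width"],s["grasp_force"])
f=grab_frame("scene");g=grab_frame("wrist")
t=s["tool_pos"];P,_,_=pts(f,np.ones((384,512),bool))
q=P[(abs(P[:,0]-t[0])<.05)&(abs(P[:,1]-t[1])<.05)&(P[:,2]>.1)&(P[:,2]<.27)]
for z in np.arange(.14,.27,.01):
    a=q[abs(q[:,2]-z)<.005]
    if len(a)>3: print(round(z,3),len(a),a.mean(0).round(4),np.ptp(a[:,:2],axis=0).round(3))
a=cv2.resize(f["color"][60:210,260:390],None,fx=3,fy=3);b=cv2.resize(g["color"],None,fx=.78,fy=.78)
h=max(a.shape[0],b.shape[0]);C=np.zeros((h,a.shape[1]+b.shape[1],3),np.uint8);C[:a.shape[0],:a.shape[1]]=a;C[:b.shape[0],a.shape[1]:]=b
cv2.imwrite("pics/v4.png",C);print(C.shape)
E
```

```text
[ 0.47303841 -0.33097733  0.28290148] [-0.00222936  0.97656388  0.21521052 -0.00156507] 11.0 [-1.22895769 -0.33258028 -2.18045321] 0.45427219406187613 62.415536642074585
0.17 16 [ 0.4702 -0.3187  0.1731] [0.027 0.02 ]
0.18 40 [ 0.4691 -0.3207  0.1803] [0.027 0.019]
0.19 22 [ 0.4711 -0.3226  0.1882] [0.022 0.018]
0.2 34 [ 0.467  -0.315   0.2018] [0.038 0.028]
0.21 59 [ 0.4673 -0.3162  0.2099] [0.041 0.039]
0.22 49 [ 0.4683 -0.3157  0.2202] [0.036 0.024]
0.23 48 [ 0.4682 -0.3155  0.2298] [0.038 0.024]
0.24 53 [ 0.4676 -0.3161  0.2398] [0.034 0.028]
0.25 56 [ 0.4685 -0.3152  0.2505] [0.038 0.024]
0.26 49 [ 0.468  -0.3162  0.2602] [0.039 0.025]
(450, 789, 3)
```

View pics/v4.png

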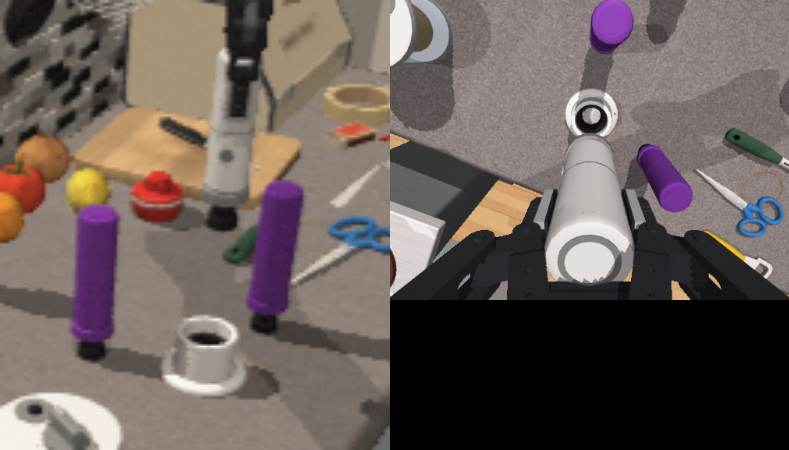

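Emit:
jog_arm --moves '[[[0,0.8,-1.5,0,0,0,0],[0,1.5,-2.82,0,0,0,0],[0,1.5,-2.82,0,0,0,0],[0,1.5,-2.82,0,0,0,0],[0,1.5,-2.82,0,0,0,0],[0,1.5,-2.82,0,0,0,0],[0,1.5,-2.82,0,0,0,0],[0,1.5,-2.82,0,0,0,0],[0,1.5,-2.82,0,0,0,0],[0,1.5,-2.82,0,0,0,0],[0,1.5,-2.82,0,0,0,0],[0,1.5,-2.82,0,0,0,0],[0,1.5,-2.82,0,0,0,0],[0,1.5,-2.82,0,0,0,0],[0,1.5,-2.82,0,0,0,0],[0,1.5,-2.82,0,0,0,0],[0,0.7,-1.32,0,0,0,0]]]'

```text
time: 12.52
tool_pos: [0.5009, 0.1821, 0.2855]
tool_rot: [-0.001, 0.976, 0.217, -0.001]
contact_force: [0.3, -0.6, -2.8]
gripper_width: 0.453
grasp_force: 62.3
```

Emit:
jog_arm --moves '[[[0,0,0,1.5,0,0,0],[0,0,0,1.5,0,0,0],[0,0,0,1.5,0,0,0],[0,0,0,0,0,0,0],[0,0,0,0,0,0,0],[0,0,0,0,0,0,0],[0,0,0,0,0,0,0]]]'

```text
time: 13.1
tool_pos: [0.5027, 0.1785, 0.2427]
tool_rot: [-0.0, 0.977, 0.215, 0.001]
contact_force: [-0.3, -0.2, -2.0]
gripper_width: 0.456
grasp_force: 62.5
```

```bash
cat > m.py <<'E'
from h import *
from scipy.optimize import least_squares
s=state();t=s["tool_pos"];q=s["tool_rot"];R=Ro.from_quat([q[1],q[2],q[3],q[0]]).as_matrix()
print(t.round(4) if hasattr(t,"round") else t,q,s["time"],s["contact_force"],s["gripper_width"],"z",R[:,2].round(4),"yaw",np.degrees(np.arctan2(R[1,0],R[0,0])).round(2))
for n in("scene","top","wrist"):
    f=grab_frame(n);cv2.imwrite(f"pics/{n}_m{s['time']:.2f}.png",f["color"]);print(n)
    P,u,v=pts(f,np.ones((384,512),bool))
    d=t[2]-.1176+.006-.0  # lip z
    b=P[(np.hypot(P[:,0]-t[0],P[:,1]-t[1])<.03)&(P[:,2]>d+.045)&(P[:,2]<d+.105)]
    if len(b)>20:
        fn=lambda p:np.hypot(b[:,0]-p[0]-p[2]*(b[:,2]-d),b[:,1]-p[1]-p[3]*(b[:,2]-d))-.02
        r=least_squares(fn,[t[0],t[1],0,0],loss="soft_l1",f_scale=.001).x
        print("barrel axis at lip",len(b),r[:2].round(4),"tilt",r[2:].round(3))
    boxfit([f])
    if n!="wrist":
        cv2.imwrite(f"pics/c_{n}.png",cv2.resize(f["color"][130:300,110:270],None,fx=2.4,fy=2.4,interpolation=2))
E
python3 m.py; python3 -c "
import cv2,glob
a=cv2.imread('pics/c_scene.png');b=cv2.imread('pics/c_top.png');cv2.imwrite('pics/v5.png',cv2.hconcat([a,b]))"
```

```text
[0.5027 0.1785 0.2427] [-3.74622307e-05  9.76578979e-01  2.15156749e-01  1.03463091e-03] 13.1 [-0.27195607 -0.22367905 -1.98333875] 0.4556153720283002 z [ 2.e-03  5.e-04 -1.e+00] yaw 24.85
scene
barrel axis at lip 480 [0.5033 0.1794] tilt [ 0.002 -0.004]
rect [544.6 201.2] [191.2 127.4] 26.07
bar 12114 [0.4644 0.2048] ang -170.1 sd [0.0318 0.038 ]
dark on lid 61 [0.5635 0.2071 0.084 ]
top
barrel axis at lip 68 [0.5018 0.1803] tilt [0.001 0.001]
rect [546.9 200.3] [196.6 121.2] 25.48
bar 16469 [0.5864 0.1718] ang -174.6 sd [0.0576 0.1047]
dark on lid 12 [0.5703 0.2035 0.0845]
wrist
barrel axis at lip 2080 [0.5031 0.1781] tilt [0. 0.]
rect [546.2 200. ] [192.8 125.7] 25.74
bar 47908 [0.5128 0.1826] ang 114.6 sd [0.0122 0.0303]
dark on lid 130 [0.5682 0.2103 0.0868]
```

View pics/v5.png

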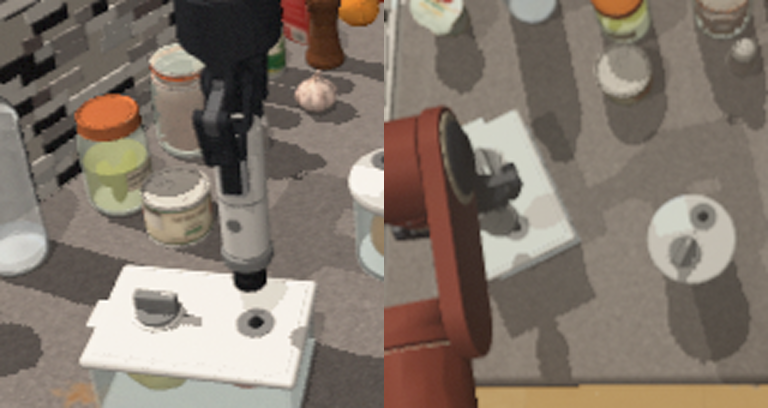

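```bash
python3 - <<'E'
from h import *
f=grab_frame("scene");g=cv2.cvtColor(f["color"],cv2.COLOR_BGR2GRAY)
def ray(u,v,z):
    R=np.asarray(f["R"]);o=-R.T@f["t"];d=R.T@np.array([(u-f["cx"])/f["fx"],(v-f["cy"])/f["fy"],1]);return o+d*(z-o[2])/d[2]
m=np.zeros(g.shape,np.uint8);m[256:274,205:228]=(g[256:274,205:228]<190)
n,l,st,c=cv2.connectedComponentsWithStats(m)
for i in range(1,n): print(st[i],c[i].round(1),ray(*c[i],.08).round(4))
print(g[256:274,205:228])
print("proj est port",proj(f,[.503,.179,.08]))
E
```

```text
[209 258  15  13 153] [216.  264.1] [0.5003 0.1801 0.08  ]
[[242 242 241 242 242 242 226 219 219 219 218 217 220 219 219 219 219 219
  219 218 219 235 241]
 [242 242 241 243 241 241 227 218 219 219 219 219 219 219 218 218 219 218
  219 218 235 241 241]
 [242 243 242 241 242 242 226 218 218 206 184 179 177 194 198 214 218 218
  218 236 242 242 241]
 [242 242 242 241 241 241 241 220 158 134 131 131 130 130 134 151 188 213
  236 241 241 242 241]
 [241 242 242 242 242 223 176 157 149 148 130 125 124 123 126 143 153 174
  233 242 242 241 242]
 [242 242 241 242 223 172 149 148 149 146 126 100 112 140 145 148 147 147
  198 237 242 242 242]
 [241 242 242 232 180 150 148 146 149 112  67  43  42  86 137 148 148 149
  152 217 240 242 242]
 [242 242 242 209 155 147 148 147 114  68  45  38  31  37  73 135 149 146
  148 193 236 242 242]
 [242 242 242 204 154 147 148 148  97  54  40  38  29  24  51 132 148 148
  147 192 234 242 242]
 [242 241 242 204 156 147 148 147 106  54  33  34  23  29 125 145 147 147
  147 210 237 242 242]
 [242 242 242 219 165 147 148 148 145 123  76  55  73 128 147 147 148 148
  167 231 241 243 242]
 [241 241 242 222 166 148 147 146 149 145 145 142 142 147 147 148 147 147
  210 238 242 242 242]
 [242 242 242 241 210 160 148 147 149 146 148 148 148 150 148 147 127 189
  234 242 242 242 242]
 [242 242 243 242 241 222 186 156 148 149 147 146 147 146 137 184 231 240
  241 242 242 242 242]
 [242 242 242 242 242 241 240 222 221 173 159 192 189 174 228 239 242 241
  241 241 242 242 241]
 [241 242 242 242 242 242 242 241 241 239 238 240 239 239 241 241 242 242
  242 241 242 242 242]
 [242 242 242 242 242 242 241 242 242 241 242 243 241 242 242 242 242 242
  242 242 242 241 242]
 [242 242 242 242 242 242 242 242 243 243 242 243 242 242 242 241 241 242
  242 241 242 242 241]]
proj est port (np.float64(215.32355576678856), np.float64(263.2885852181952))
```

Emit:
jog_arm --moves '[[[0,-0.13,-0.12,1,0,0,0],[0,0,0,1,0,0,0],[0,0,0,1,0,0,0],[0,0,0,1,0,0,0],[0,0,0,0.5,0,0,0],[0,0,0,0,0,0,0],[0,0,0,0,0,0,0],[0,0,0,0,0,0,0],[0,0,0,0,0,0,0],[0,0,0,0,0,0,0]]]'

```text
time: 14.13
tool_pos: [0.501, 0.179, 0.1971]
tool_rot: [0.0, 0.977, 0.215, 0.001]
contact_force: [0.4, -0.8, -2.9]
gripper_width: 0.454
grasp_force: 62.5
```

```bash
python3 m.py | grep -v -e bar' ' -e dark; python3 - <<'E'
import cv2,glob,os
p=max(glob.glob("pics/scene_m*.png"),key=os.path.getmtime);a=cv2.imread(p)
cv2.imwrite("pics/v6.png",cv2.resize(a[215:305,150:260],None,fx=6,fy=6,interpolation=2))
E
```

```text
[0.501  0.179  0.1971] [1.15612668e-05 9.76569931e-01 2.15199158e-01 7.01954834e-04] 14.1333 [ 0.37521298 -0.75252316 -2.88646291] 0.4539051603940606 z [ 1.4e-03  3.0e-04 -1.0e+00] yaw 24.85
scene
barrel axis at lip 437 [0.5015 0.1795] tilt [ 0.003 -0.   ]
rect [543.6 201. ] [188.8 126.7] 25.59
top
barrel axis at lip 60 [0.4998 0.1815] tilt [ 0.003 -0.008]
rect [550.2 175.8] [204.6 104.8] 14.44
wrist
barrel axis at lip 2097 [0.5011 0.1786] tilt [0.001 0.   ]
rect [541.8 197.9] [182.  125.7] 25.76
```

View pics/v6.png

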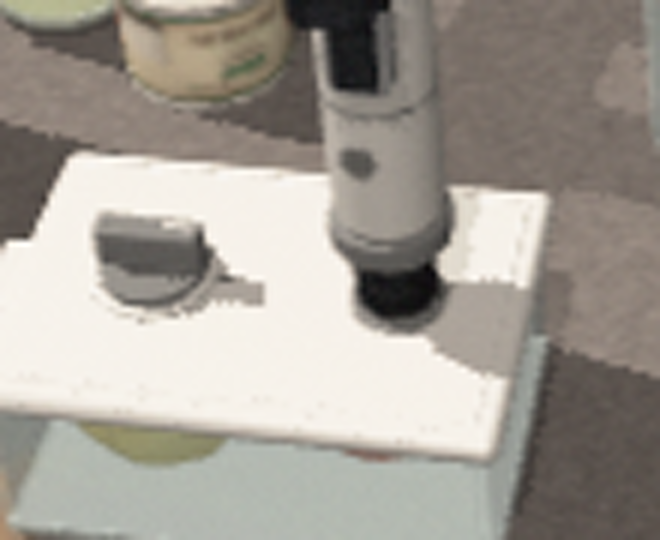

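Emit:
jog_arm --moves '[[[0,0,0,0.2,0,0,0],[0,0,0,0.2,0,0,0],[0,0,0,0.2,0,0,0],[0,0,0,0.1,0,0,0],[0,0,0,0,0,0,0],[0,0,0,0,0,0,0],[0,0,0,0,0,0,0],[0,0,0,0,0,0,0],[0,0,0,0,0,0,0]]]'

```text
time: 15.03
tool_pos: [0.5006, 0.1789, 0.1895]
tool_rot: [-0.0, 0.977, 0.215, 0.0]
contact_force: [1.6, 0.1, -0.7]
gripper_width: 0.456
grasp_force: 62.4
```

Emit:
jog_arm --moves '[[[0,0,0,0,0,0,0]]]'

```text
time: 15.12
tool_pos: [0.5006, 0.1789, 0.1894]
tool_rot: [-0.0, 0.977, 0.215, 0.0]
contact_force: [-1.0, 0.6, -0.4]
gripper_width: 0.456
grasp_force: 62.4
```

Emit:
jog_arm --moves '[[[0,0,0,0,0,0,0]]]'

```text
time: 15.2
tool_pos: [0.5006, 0.1789, 0.1894]
tool_rot: [0.0, 0.977, 0.215, 0.0]
contact_force: [0.6, 0.6, -0.2]
gripper_width: 0.454
grasp_force: 62.4
```

Emit:
jog_arm --moves '[[[0,0,0,0.1,0,0,0],[0,0,0,0.15,0,0,0],[0,0,0,0,0,0,0],[0,0,0,0,0,0,0],[0,0,0,0,0,0,0],[0,0,0,0,0,0,0]]]'

```text
time: 15.7
tool_pos: [0.5006, 0.1789, 0.187]
tool_rot: [0.0, 0.977, 0.215, 0.0]
contact_force: [-0.2, 0.0, 0.2]
gripper_width: 0.45
grasp_force: 62.4
```

```bash
python3 m.py | grep -v -e bar' ' -e dark; python3 - <<'E'
from h import *
import glob,os
F=[]
for i in range(12): grab_frame("top");F.append(state()["contact_force"])
print(np.mean(F,0),np.std(F,0))
a=cv2.imread(max(glob.glob("pics/scene_m*.png"),key=os.path.getmtime));b=cv2.imread(max(glob.glob("pics/wrist_m*.png"),key=os.path.getmtime))
cv2.imwrite("pics/v7.png",np.hstack([cv2.resize(a[215:305,150:260],(460,376),interpolation=2),cv2.resize(b,(340,376))]))
E
```

```text
[0.5006 0.1789 0.187 ] [9.74602619e-06 9.76572170e-01 2.15190104e-01 1.24011795e-04] 15.7 [-0.1706287   0.00044375  0.18572556] 0.45032992470818706 z [ 2.e-04  0.e+00 -1.e+00] yaw 24.85
scene
barrel axis at lip 426 [0.5011 0.1792] tilt [0.003 0.005]
rect [544.6 201.7] [191.2 126.7] 25.42
top
barrel axis at lip 57 [0.4995 0.1814] tilt [ 0.003 -0.007]
rect [551.5 174.3] [203.8  99. ] 14.23
wrist
barrel axis at lip 2088 [0.5008 0.1785] tilt [0.002 0.001]
rect [540.6 197.3] [179.  125.6] 25.72
[0.16296799 0.14193682 0.55219299] [0.32537291 0.37376709 0.45409471]
```

View pics/v7.png

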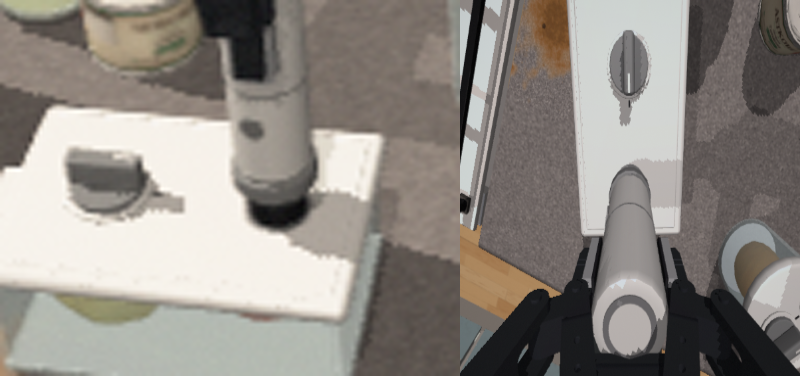

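```bash
python3 - <<'E'
from h import *
f=grab_frame("scene");g=cv2.cvtColor(f["color"],cv2.COLOR_BGR2GRAY)
print(g[256:274,205:228])
for D in(30,35):
    c=np.array([proj(f,[.5006+D/2e3*np.cos(a),.1797+D/2e3*np.sin(a),.08]) for a in np.linspace(0,6.28,60)]);print(D,c.min(0),c.max(0))
E
```

```text
[[184 150 143 164 168 160 155 155 153 155 153 153 151 149 142 136 109  93
   92  79  88 195 219]
 [206 150 148 145 134 146 156 158 158 157 156 153 150 147 118 103  99  95
   81  70  92 197 219]
 [208 132 140 151 148 117 105 118 122 123 125 112 104 103  98  96  97  85
   75  66 154 209 220]
 [226 146 104 108 125 144 146 144 146 112  97  95  97  98 100  91  84  79
   73  93 195 217 218]
 [242 202 125  97 100 102 101 112 116 112 118 106  94  91  87  85  81  76
   83 188 162 136 227]
 [242 241 202 122  91  91  91  92  92  94  94  92  90  87  85  83  79  76
   84 126 128 124 137]
 [243 242 240 187 109  90  90  89  87  89  88  88  86  84  81  79  56  34
   64 104 121 124 153]
 [242 241 242 189  93  51  66  84  90  89  88  87  86  64  48  35  20  18
   50  89 116 126 156]
 [242 243 242 202 115  46  25  30  32  38  43  37  33  26  25  20  13  15
   49  90 118 153 165]
 [242 242 242 205 116  43  22  26  24  27  28  26  24  20  20  19  17  20
   61 101 151 165 166]
 [242 243 242 220 145  63  23  19  21  18  25  20  21  21  16  20  12  36
   97 149 165 165 166]
 [242 242 242 223 166 104  48  17  22  21  20  22  22  21  20  17  45  81
  132 160 166 165 165]
 [242 243 242 241 211 159 104  47  20  17  19  19  21  22  47  52  76 126
  157 167 165 164 165]
 [242 243 241 242 240 223 185 152 121  90  64  53  53  69  84 115 151 163
  164 165 166 165 163]
 [243 243 243 242 243 241 241 223 221 170 152 154 132 123 151 162 164 164
  166 165 164 165 166]
 [242 242 242 242 242 242 243 241 242 239 238 239 239 193 165 165 164 166
  164 165 166 165 165]
 [242 242 242 242 242 243 243 242 243 243 242 242 243 240 197 166 167 165
  166 164 164 165 165]
 [243 243 243 242 242 243 242 242 243 242 242 242 243 243 198 164 166 166
  166 164 165 165 164]]
30 [208.97502406 258.87527986] [223.02816196 269.14462931]
35 [207.80201217 258.04499538] [224.19636522 270.02673376]
```

```bash
python3 -c "
from plant import *
print(job_done())"
```

```text
the job is handed in; nothing more can be done
None
```

I shut the vent knob, then handed in the job at about 16 s with the white pump held upright and pressed on the box's valve. By my measurements it is centred to about 2 mm, squeezed about 5 mm and pushing with about 3 N; the hand-in gave no verdict.

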